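Find the prism with the void by its weight and load it in the ultrasonic cradle

ROBOT

A 7-joint arm with a two-finger parallel gripper is mounted at the origin on a cart in front of the work surface, level with it; the furniture and walls round the work are solid. World frame = base frame: x ahead of the robot, y to its left, z up, the work surface at z = 0. Lengths are in m, angles in rad, forces in N, time in s.
With the tool pointing down it reaches from about 0.425 to 0.925 m from the base axis. Payload 6.8 kg.
Tool frame: the origin (TCP) lies at the very end of the fingers, on their centre line; the grasp point (between the pads) lies 19 mm behind it; z points along the fingers, y is the line along which they close (so a half turn about z gives the same grasp; the last joint's range is limited). The gripper opens to 88 mm and grips with 3 to 60 N. Pads are 20 mm wide; open, the fingers measure 115 mm over their backs; the gripper's body (75 mm by 178 mm) begins 61 mm behind the grasp point.
Start: joints at [-1.398, 0.477, 0.022, 1.555, -0.011, 1.109, -0.083], TCP at [0.187, 0.649, 0.223] pointing down, gripper open.
Joint ranges: [-2.96, 2.96], [-0.34, 2.1], [-1.41, 1.46], [0.24, 2.44], [-1.37, 4.51], [0.17, 1.92], [-2.96, 2.96]. Speed limits (rad/s): [2.39, 2.39, 3.14, 3.14, 3.14, 3.14, 3.14].

INTERFACE

Orientations are given as a unit quaternion [w, x, y, z].
In Python, from station import * gives the robot as it stands. The module is installed in compiled form; this text tells all that it offers.
- The arm moves only by the tool play_rows, never from a script. Its argument "moves" is one flat list of numbers, 5 for each row, row after row: the shift along the world's x, y, z in m, then the turn about the world's z in rad, then the finger opening in m, from 0 to 0.0878. A call has 1 to 5 rows; each row shifts and turns the commanded pose from where the row before left it; what a row does not reach is not made up. A row lasts 1/12 s, in which the tool goes at most 41.7 mm and 7.16 degrees, less where a joint would pass 70% of its speed; a pose out of reach is approached as far as the arm can. A call with a gripper value outside its range is refused whole. The fingers move at their own pace and stop on an object; "force" is the grip in N (left out, the last holds). Time passes only in rows, so rows that do not move let the fingers close. It gives the time, the measured TCP pose, the force, the opening and the grip force at its end, in the units of the state.
- read_state(): the state, without advancing time (a new reading comes with each control period).
- snapshot(name): name is "scene" or "side" or "wrist"; returns the picture (400x640x3 uint8, blue, green, red); there is no depth.
- get_calibration(name): a dict with "K" (3x3 intrinsics, pixels), "rvec" (rotation vector, rad) and "tvec" (3), from world to camera coordinates, as OpenCV has them; the wrist camera has in their place "tool_from_camera" (4x4, takes a point from camera to tool coordinates, whose origin is the TCP and whose axes are the flange's). Camera axes: x right, y down, z forward; pixel columns grow to the right and rows downward; lengths in m; the calibration is good to about 2 mm. A picture is of the moment at which its call begins: read the wrist's pose just before it. get_calibration takes no time and is no camera call.
- close_job(): hands the job in; it is judged then, once.
The state is a dict: "t": time; "joints": joint angles; "joint_vel": joint speeds; "joint_torque": joint torques, N m; "position": TCP position; "tcp_rot": TCP orientation; "ft_force": force on the tool from outside, world axes, zero at the start; "ft_torque": the same for the moment, N m; "opening": opening from 0.0 (shut) to 1.0 (fully open); "gripper_force": force on a finger pad.
Only numpy, scipy, OpenCV 4.12 (cv2) and the standard library are available. Lean on these libraries where they do the work, as an engineer would, in place of code of your own. Each camera call takes 0.05 s, during which the arm holds its last target. There are 200 camera calls.

TASK

One of the three mortar prisms on the drying rack has a void inside: find it by lifting, for it looks like the others but is clearly lighter. Load it gently in the inclined ultrasonic cradle: push the sprung upper transducer back with its upper end, let its lower end down in front of the fixed transducer, and make sure it lies fully down in both saddles, held against the fixed transducer by the spring. Leave the two sound prisms lying on the rack, and the cup, log book, brush and bottles where they stand.

Things in the scene. Friction and masses are not known exactly. Their poses are not given: they have to be found in the camera images.
- bar_a: grey mortar prism, 160 x 40 x 40 mm; origin at the centre of its underside as it starts, x along its 160 mm, z up. All three look alike; sound ones weigh about 0.56 kg, the one with the void about 0.40 kg
- bar_a_mid (a point): the middle of that prism's volume, same axes
- bar_b: grey mortar prism, 160 x 40 x 40 mm; origin at the centre of its underside as it starts, x along its 160 mm, z up. All three look alike; sound ones weigh about 0.56 kg, the one with the void about 0.40 kg
- bar_b_mid (a point): the middle of that prism's volume, same axes
- bar_c: grey mortar prism, 160 x 40 x 40 mm; origin at the centre of its underside as it starts, x along its 160 mm, z up. All three look alike; sound ones weigh about 0.56 kg, the one with the void about 0.40 kg
- bar_c_mid (a point): the middle of that prism's volume, same axes
- drying_rack: low rack on the worktop: two rails with rubber tops along its y, 230 mm long, at x = -50 and +50 mm, tops 20 mm above the worktop; origin on the worktop at its centre. The three prisms lie across the rails, along the rack's x, about 80 mm apart
- cradle: ultrasonic cradle, fixed to the worktop: grey base plate 105 x 275 mm with a bed inclined 30 degrees; origin on the worktop below the middle of a loaded prism; its y points to the high end
- cradle_bed: the bed, inclined 30 degrees: y uphill along a loaded prism, z square to the bed (30 degrees from vertical), x across. Origin on the plane the prism rests on, at the fixed lower transducer's face: a loaded prism fills y = 0 to 160, x = -20 to 20, z = 0 to 40 mm. Bracket plates 52 mm wide, up to z = 44, stand behind the transducers at y = -40 and +222
- seat (a point): the middle of a loaded prism's volume (y = 80, z = 20 of the bed; axes as the bed's). The prism rests on two black saddles, y = 23 to 41 and 119 to 137 of the bed, between cheeks 47 mm apart up to z = 10 that flare wider up to z = 19; between the saddles the beam's top is at z = -18
- fixed_probe: the fixed lower transducer: steel cylinder 44 mm across with a white face, axis along the bed's y at z = 20 mm, so its top is at z = 42; same origin and axes as the bed, its face at y = 0, its body below, to y = -40
- sprung_probe (a joint): the sprung upper transducer, a like cylinder on a spring: how far it is pushed back uphill, 0 to 0.032 m. Free (0) its face stands at y = 146 mm of the bed, so 14 mm too near for the prism; a loaded prism holds it at 0.014. Its spring pushes downhill with about 6 N free and 12 N at the end of its travel
- probe_face (a point): centre of the sprung transducer's white face, axes as the bed's
- steel_cup: bystander: small steel cup, 54 mm across, 42 high; origin in the middle of its underside
- log_book: bystander: green and white log book, 210 x 147 x 15, a pocket calculator lying on it; origin in the middle of its underside
- blue_cap_bottle: bystander: white sample bottle with a blue cap, 50 across, 87 high; origin in the middle of its underside
- bottle_1: bystander: white sample bottle with a white cap, 53 across, 75 high; origin in the middle of its underside
- bottle_2: bystander: white sample bottle with a white cap, 53 across, 75 high, between the control box and the stirrer stand; origin in the middle of its underside
- wash_bottle: bystander: white squeeze wash bottle with a red top, 98 x 67, 181 high; origin in the middle of its underside
- brush: bystander: flat paint brush, 179 long; origin in the middle of its underside

How it is judged:
By the outcome, as a careful person would: the job done as asked, in the order asked, and still so for the second after the job is handed in, with the robot touching nothing.
It also fails if it takes over 72 s, if anything falls off the work surface, if the arm or the gripper's body presses on something with over 40 N, if the wrist force passes 120 N, or if a joint passes its speed limit or range.

## Working session

There is one attempt and no reset: what is moved stays moved. The work goes in short steps, Python scripts to look and compute and a tool call to move; the robot and the scene stay as the last step left them, time stands still between calls to the robot, and variables do not carry over. Pictures are saved under pics/ and viewed, at most 10 in all, crops included, and the job is handed in when it is done.

Besides the shell and the picture viewer there is one more tool, called after ">>>" by a JSON object that holds its "op" and its "data", one argument or row to a line. play_rows: Moves the arm, as the interface text tells. Its arguments: {"type":"object","properties":{"moves":{"type":"array"},"force":{"type":"number"}},"required":["moves"]}

```bash
mkdir -p pics
python3 - <<'E'
from station import *
import cv2,numpy as np
s=read_state();print(s)
a=snapshot("scene");b=snapshot("side");c=snapshot("wrist")
for n,i in zip(("scene","side","wrist"),(a,b,c)): cv2.imwrite(f"pics/{n}0.png",i)
for n in ("scene","side","wrist"):
  print(n,get_calibration(n))
E
```

```text
{'t': 0.0, 'joints': array([-1.39809778,  0.47778932,  0.02235997,  1.55644359, -0.01150599,
        1.10932848, -0.0830879 ]), 'joint_vel': array([ 0.00018335,  0.00022337, -0.00133459, -0.00096887, -0.00033537,
        0.00109702,  0.00231628]), 'joint_torque': array([-1.07213668e-04, -5.82864618e+01,  1.53493188e+00, -2.72597855e+01,
       -5.42191684e-02,  1.73402962e-02,  1.71961783e-04]), 'position': array([0.18691451, 0.64796686, 0.22169269]), 'tcp_rot': array([-5.87611784e-05,  1.39931913e-01,  9.90160701e-01, -9.18269347e-04]), 'ft_force': array([ 0.42590161, -0.03936444, -0.16964153]), 'ft_torque': array([-0.05766028, -0.01667101,  0.05299692]), 'gripper_force': 0.0, 'opening': 1.0026570328275222}
scene {'K': array([[418.16704953,   0.        , 320.72004262],
       [  0.        , 418.16704953, 202.19564104],
       [  0.        ,   0.        ,   1.        ]]), 'rvec': array([ 2.1854669 , -0.83148252,  0.37759775]), 'tvec': array([-0.35375653,  0.3111575 ,  1.41248991])}
side {'K': array([[512.6150972 ,   0.        , 314.05661841],
       [  0.        , 512.6150972 , 195.7175589 ],
       [  0.        ,   0.        ,   1.        ]]), 'rvec': array([ 0.3352936 , -2.50735723,  1.64503496]), 'tvec': array([0.47522929, 0.1504642 , 1.81093372])}
wrist {'K': array([[285.65847248,   0.        , 326.43364885],
       [  0.        , 285.65847248, 203.99998384],
       [  0.        ,   0.        ,   1.        ]]), 'tool_from_camera': array([[ 7.87843103e-04, -9.65775992e-01, -2.59376390e-01,
         7.04091037e-02],
       [ 9.99999677e-01,  8.01947760e-04,  5.14347311e-05,
         5.61864794e-05],
       [ 1.58331887e-04, -2.59376347e-01,  9.65776312e-01,
        -1.62083766e-01],
       [ 0.00000000e+00,  0.00000000e+00,  0.00000000e+00,
         1.00000000e+00]])}
```

View pics/scene0.png

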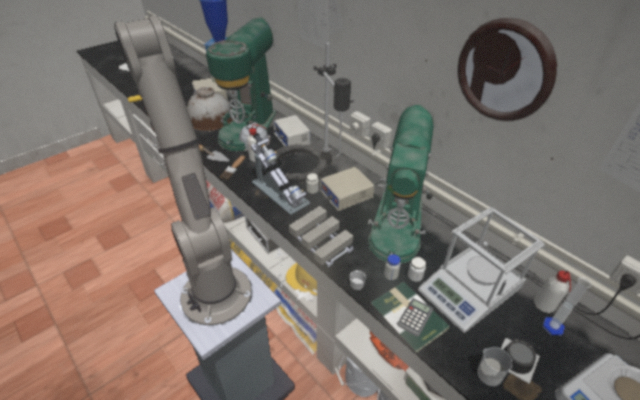

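View pics/side0.png

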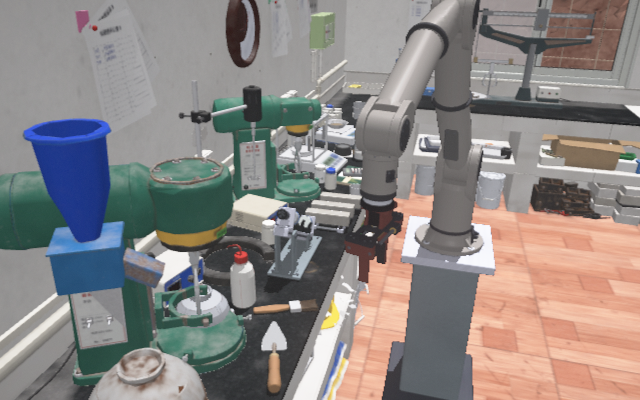

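```bash
cat > h.py <<'E'
from station import *
import cv2,numpy as np
from scipy.spatial.transform import Rotation as R
def cam(n,s=None):
    c=get_calibration(n);K=c["K"]
    if n=="wrist":
        s=s or read_state();q=s["tcp_rot"];Rt=R.from_quat([q[1],q[2],q[3],q[0]]).as_matrix()
        T=c["tool_from_camera"];return K,Rt@T[:3,:3],Rt@T[:3,3]+s["position"]
    Rm=cv2.Rodrigues(c["rvec"])[0];return K,Rm.T,-Rm.T@c["tvec"]
def ray(C,uv):
    d=C[1]@np.linalg.inv(C[0])@np.array([uv[0],uv[1],1.]);return C[2],d/np.linalg.norm(d)
def onz(C,uv,z):
    o,d=ray(C,uv);return o+d*(z-o[2])/d[2]
def tri(C1,u1,C2,u2):
    o1,d1=ray(C1,u1);o2,d2=ray(C2,u2)
    A=np.c_[d1,-d2];t=np.linalg.lstsq(A,o2-o1,rcond=None)[0]
    p,q=o1+d1*t[0],o2+d2*t[1];return (p+q)/2,np.linalg.norm(p-q)
def px(C,p):
    v=C[0]@(C[1].T@(np.asarray(p)-C[2]));return v[:2]/v[2]
E
python3 - <<'E'
from h import *
np.set_printoptions(precision=3,suppress=True)
C=cam("scene");D=cam("side");print(C[2],D[2])
for uv,z in [((308,219),.06),((320,231),.06),((334,244),.06),((280,190),.05),((357,282),.02),((265,193),0),((233,165),.0),((312,184),.04),((252,130),.1),((346,188),.07),((394,268),.05)]: print(uv,onz(C,uv,z))
print(onz(D,(340,197),.06),onz(D,(298,250),.05))
i=cv2.imread("pics/scene0.png")[120:300,190:420];cv2.imwrite("pics/c1.png",cv2.resize(i,None,fx=3.3,fy=3.3,interpolation=cv2.INTER_CUBIC))
E
```

```text
[-0.301 -0.853  1.182] [0.073 1.671 0.854]
(308, 219) [0.43  0.023 0.06 ]
(320, 231) [ 0.422 -0.055  0.06 ]
(334, 244) [ 0.416 -0.136  0.06 ]
(280, 190) [0.46  0.238 0.05 ]
(357, 282) [ 0.382 -0.29   0.02 ]
(265, 193) [0.434 0.313 0.   ]
(233, 165) [0.44  0.572 0.   ]
(312, 184) [0.594 0.189 0.04 ]
(252, 130) [0.595 0.625 0.1  ]
(346, 188) [0.658 0.05  0.07 ]
(394, 268) [ 0.502 -0.347  0.05 ]
[ 0.417 -0.109  0.06 ] [0.463 0.314 0.05 ]
```

View pics/c1.png

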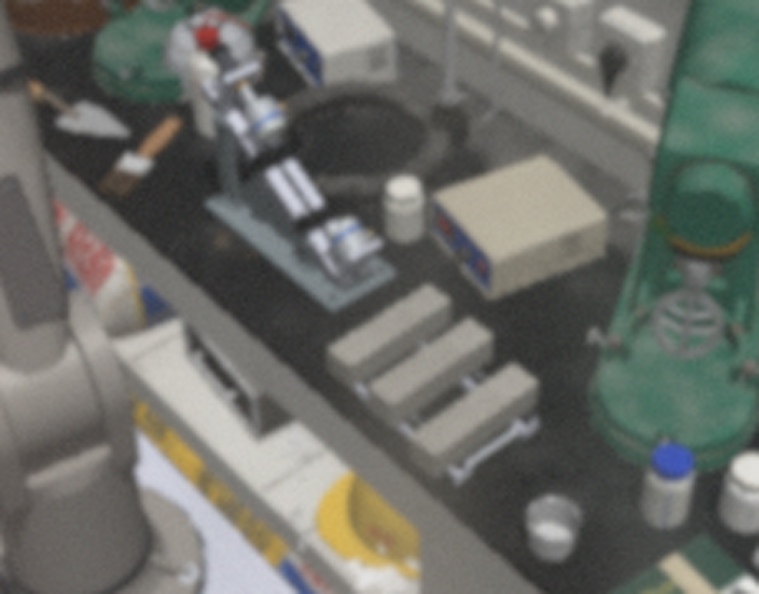

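>>> {"op": "play_rows", "data": {
  "moves": [0,0,0.03,0,0.0878,0,0,0.03,0,0.0878,0,0,0.03,0,0.0878,0.015,-0.035,0,0.028,0.0878,0.015,-0.037,0,0.028,0.0878]
}}

```text
t: 0.57
position: [0.2159, 0.5783, 0.3141]
tcp_rot: [0.0, 0.11, 0.994, 0.002]
ft_force: [0.7, -0.3, -0.1]
opening: 0.998
gripper_force: 0.0
```

>>> {"op": "play_rows", "data": {
  "moves": [0.015,-0.038,0,0.028,0.0878,0.015,-0.038,0,0.028,0.0878,0.015,-0.038,0,0.028,0.0878,0.015,-0.038,0,0.028,0.0878,0.015,-0.038,0,0.028,0.0878]
}}

```text
t: 0.98
position: [0.2924, 0.3844, 0.3125]
tcp_rot: [-0.0, 0.042, 0.999, -0.0]
ft_force: [0.3, 0.4, -0.2]
opening: 1.003
gripper_force: 0.0
```

>>> {"op": "play_rows", "data": {
  "moves": [0.015,-0.038,0,0.028,0.0878,0.015,-0.038,0,0.028,0.0878,0.015,-0.038,0,0.028,0.0878,0.015,-0.038,0,0,0.0878,0.015,-0.038,0,0,0.0878]
}}

```text
t: 1.4
position: [0.3672, 0.1944, 0.3126]
tcp_rot: [-0.0, 0.0, 1.0, 0.0]
ft_force: [0.6, 0.4, 0.1]
opening: 0.998
gripper_force: 0.0
```

>>> {"op": "play_rows", "data": {
  "moves": [0.015,-0.038,0,0,0.0878,0.015,-0.038,0,0,0.0878,0.015,-0.038,0,0,0.0878,0,0,0,0,0.0878,0,0,0,0,0.0878]
}}

```text
t: 1.82
position: [0.4123, 0.0807, 0.3127]
tcp_rot: [-0.0, 0.003, 1.0, 0.0]
ft_force: [-0.3, 0.5, 0.1]
opening: 0.998
gripper_force: 0.0
```

Run:
```python
from h import *
import pickle
s=read_state();i=snapshot("wrist");cv2.imwrite("pics/w1.png",i);pickle.dump(s,open("w1.pkl","wb"))
print(s["position"],s["tcp_rot"],s["ft_force"],s["t"])
```

```text
[0.4123326  0.08066703 0.31268315] [-3.76124592e-05  2.98686425e-03  9.99995506e-01  2.54598864e-04] [-0.26842188  0.53767073  0.07578192] 1.8167
```

View pics/w1.png

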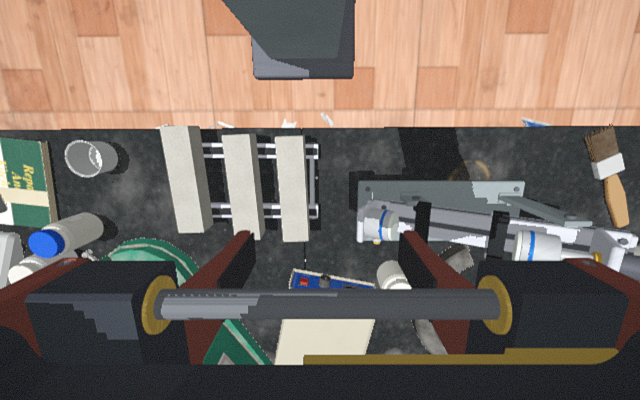

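Run:
```python
from h import *
import pickle
np.set_printoptions(precision=4,suppress=True)
i=cv2.imread("pics/w1.png");s=pickle.load(open("w1.pkl","rb"));C=cam("wrist",s)
h=cv2.cvtColor(i,cv2.COLOR_BGR2HSV)
print("samples",[i[180,x].tolist() for x in (180,190,205,240,255,290,300)])
v=cv2.medianBlur(i,5).min(2)
m=np.zeros_like(v);m[122:246,150:322]=(v[122:246,150:322]>140)*255
m=cv2.morphologyEx(m,cv2.MORPH_OPEN,np.ones((9,9)))
cs,_=cv2.findContours(m,0,2)
for c in cs:
    if cv2.contourArea(c)<1500: continue
    r=cv2.minAreaRect(c);b=cv2.boxPoints(r)
    P=np.array([onz(C,u,.06) for u in b])
    e=[P[1]-P[0],P[2]-P[1]];L=[np.linalg.norm(x) for x in e];l=e[int(np.argmax(L))];l=l*np.sign(l[0])
    print(r[0],"mid",P.mean(0),"size",L,"yaw",np.degrees(np.arctan2(l[1],l[0])), "ends",P.tolist() and P[:,:2].round(4).tolist())
cv2.imwrite("pics/m.png",m)
for u in [(359,182),(523,181),(380,182),(500,181)]: print(u,onz(C,u,0.0),onz(C,u,.01))
```

```text
samples [[201, 210, 213], [203, 212, 214], [96, 104, 106], [205, 213, 217], [91, 100, 97], [207, 218, 218], [199, 208, 212]]
(291.3241271972656, 188.51034545898438) mid [0.4332 0.0287 0.06  ] size [np.float64(0.03955317332862102), np.float64(0.16035864973067196)] yaw 1.9063454843567136 ends [[0.354, 0.0073], [0.3519, 0.0468], [0.5122, 0.0522], [0.5147, 0.0086]]
(239.8849639892578, 183.11862182617188) mid [ 0.4241 -0.0468  0.06  ] size [np.float64(0.040182593053792647), np.float64(0.14747861104832924)] yaw 1.942033767936552 ends [[0.3521, -0.0684], [0.3482, -0.0284], [0.4956, -0.0234], [0.5003, -0.0672]]
(181.1676788330078, 177.88754272460938) mid [ 0.4167 -0.1323  0.06  ] size [np.float64(0.04030733165038767), np.float64(0.1654421958313784)] yaw 1.52038798894524 ends [[0.3365, -0.1534], [0.331, -0.1135], [0.4964, -0.1091], [0.5031, -0.1533]]
(359, 182) [0.4313 0.1356 0.    ] [0.4294 0.1345 0.01  ]
(523, 181) [0.431  0.4119 0.    ] [0.4291 0.405  0.01  ]
(380, 182) [0.4315 0.171  0.    ] [0.4296 0.1691 0.01  ]
(500, 181) [0.4308 0.3732 0.    ] [0.4289 0.367  0.01  ]
```

>>> {"op": "play_rows", "data": {
  "moves": [0.0225,-0.026,-0.02,0.013,0.064,0.0225,-0.026,-0.02,0.014,0.064,0,0,-0.038,0,0.064,0,0,-0.038,0,0.064,0,0,-0.038,0,0.064]
}}

```text
t: 2.28
position: [0.4572, 0.0321, 0.1572]
tcp_rot: [0.0, -0.014, 1.0, 0.0]
ft_force: [0.1, 0.5, -1.4]
opening: 0.729
gripper_force: 0.0
```

>>> {"op": "play_rows", "data": {
  "moves": [0,0,-0.038,0,0.064,0,0,-0.038,0,0.064,0,0,-0.025,0,0.064,0,0,0,0,0.064,0,0,0,0,0.064]
}}

```text
t: 2.7
position: [0.456, 0.0316, 0.0569]
tcp_rot: [-0.002, -0.014, 1.0, -0.0]
ft_force: [0.6, -0.4, 1.1]
opening: 0.729
gripper_force: 0.0
```

Run:
```python
from h import *
s=read_state();i=snapshot("wrist");cv2.imwrite("pics/w2.png",i)
print(s["position"],s["tcp_rot"],s["ft_force"],s["t"],s["opening"])
```

```text
[0.4559966  0.0316499  0.05689113] [-1.74281037e-03 -1.40143326e-02  9.99900242e-01 -2.60036923e-04] [ 0.63293463 -0.43085378  1.08190966] 2.7 0.729217959186016
```

View pics/w2.png

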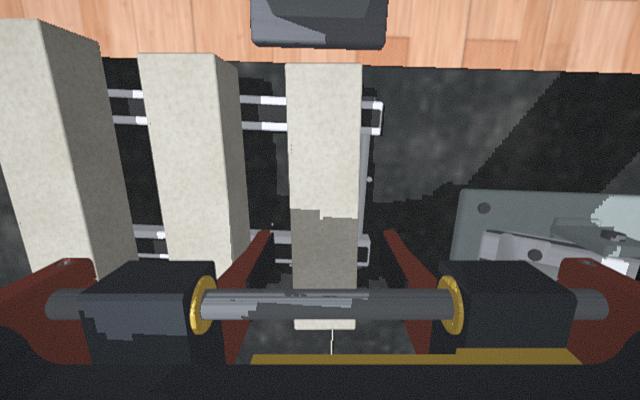

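>>> {"op": "play_rows", "data": {
  "moves": [0,-0.001,-0.016,0,0.064,0,0,-0.015,0,0.064,0,0,0,0,0.064,0,0,0,0,0.03,0,0,0,0,0.03],
  "force": 30
}}

```text
t: 3.17
position: [0.4583, 0.0301, 0.0283]
tcp_rot: [0.001, -0.013, 1.0, 0.001]
ft_force: [-1.1, 0.4, 0.1]
opening: 0.613
gripper_force: 0.0
```

>>> {"op": "play_rows", "data": {
  "moves": [0,0,0,0,0.03,0,0,0,0,0.03,0,0,0,0,0.03,0,0,0,0,0.03,0,0,0,0,0.03]
}}

```text
t: 3.58
position: [0.4578, 0.03, 0.0277]
tcp_rot: [0.001, -0.013, 1.0, 0.0]
ft_force: [-1.3, 0.3, 9.2]
opening: 0.461
gripper_force: 30.0
```

>>> {"op": "play_rows", "data": {
  "moves": [0,0,0.01,0,0.03,0,0,0.01,0,0.03,0,0,0,0,0.03,0,0,0,0,0.03,0,0,0,0,0.03]
}}

```text
t: 4.0
position: [0.457, 0.0297, 0.0468]
tcp_rot: [0.0, -0.013, 1.0, 0.0]
ft_force: [-0.4, -1.1, -3.9]
opening: 0.456
gripper_force: 30.0
```

>>> {"op": "play_rows", "data": {
  "moves": [0,0,0,0,0.03,0,0,0,0,0.03,0,0,0,0,0.03]
}}

```text
t: 4.25
position: [0.4568, 0.0295, 0.0464]
tcp_rot: [-0.0, -0.013, 1.0, -0.0]
ft_force: [0.1, -0.4, -3.8]
opening: 0.456
gripper_force: 30.0
```

>>> {"op": "play_rows", "data": {
  "moves": [0,0,0,0,0.03,0,0,0,0,0.03,0,0,0,0,0.03]
}}

```text
t: 4.5
position: [0.457, 0.0295, 0.0466]
tcp_rot: [-0.0, -0.013, 1.0, -0.0]
ft_force: [-0.3, -0.5, -3.6]
opening: 0.453
gripper_force: 30.0
```

>>> {"op": "play_rows", "data": {
  "moves": [0,0,0.02,0,0.03,0,0,0.02,0,0.03,0,0,0,0,0.03,0,0,0,0,0.03,0,0,0,0,0.03]
}}

```text
t: 4.92
position: [0.4567, 0.0298, 0.0861]
tcp_rot: [-0.0, -0.013, 1.0, 0.0]
ft_force: [0.4, -0.8, -4.1]
opening: 0.456
gripper_force: 30.0
```

Run:
```python
from h import *
np.set_printoptions(precision=4,suppress=True)
s=read_state();i=snapshot("wrist");cv2.imwrite("pics/w3.png",i);C=cam("wrist",s)
print(s["position"],s["ft_force"],s["ft_torque"],s["t"])
c=s["position"]
for t in (0,-.15,-.25,-.35):  # predicted near-end top edge corners if tilted t about grasp
    g=c+[0,0,.019]
    for y in(-.02,.02): 
        a,b=-.104,.015
        print(t,y,px(C,g+[a*np.cos(t)+b*np.sin(t),y,b*np.cos(t)-a*np.sin(t)*-1*-1 if 0 else a*-np.sin(t)*-1+b*np.cos(t)]))
```

```text
[0.4567 0.0298 0.0861] [ 0.388  -0.8062 -4.1426] [-0.0036 -0.1313 -0.0365] 4.9167
0 -0.02 [283.8894  39.4778]
0 0.02 [383.1566  42.5113]
-0.15 -0.02 [277.5299  22.9614]
-0.15 0.02 [391.8224  26.5013]
-0.25 -0.02 [272.3969  14.0454]
-0.25 0.02 [398.5548  17.9807]
-0.35 -0.02 [266.4591   7.8436]
-0.35 0.02 [406.098   12.2207]
```

View pics/w3.png

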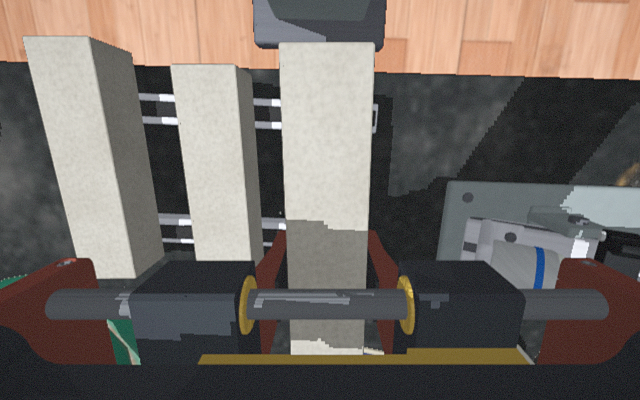

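Run:
```python
from h import *
import pickle
np.set_printoptions(precision=4,suppress=True)
i=cv2.imread("pics/w1.png");C=cam("wrist",pickle.load(open("w1.pkl","rb")))
col=cv2.cvtColor(i,6)[:,312:315].mean(1)
print([(r,int(col[r])) for r in list(range(138,166,1))+list(range(198,224))])
for r in (144,150,158,204,210,218): print(r,onz(C,(313,r),.02))
```

```text
[(138, 35), (139, 36), (140, 29), (141, 36), (142, 61), (143, 83), (144, 164), (145, 198), (146, 202), (147, 173), (148, 88), (149, 55), (150, 60), (151, 59), (152, 60), (153, 53), (154, 68), (155, 145), (156, 192), (157, 197), (158, 178), (159, 126), (160, 119), (161, 121), (162, 123), (163, 121), (164, 122), (165, 126), (198, 130), (199, 132), (200, 132), (201, 128), (202, 130), (203, 132), (204, 135), (205, 143), (206, 152), (207, 156), (208, 129), (209, 58), (210, 38), (211, 34), (212, 38), (213, 39), (214, 37), (215, 82), (216, 139), (217, 154), (218, 119), (219, 64), (220, 28), (221, 39), (222, 32), (223, 29)]
144 [0.367  0.0601 0.02  ]
150 [0.3762 0.0599 0.02  ]
158 [0.3887 0.0597 0.02  ]
204 [0.4639 0.0584 0.02  ]
210 [0.4742 0.0582 0.02  ]
218 [0.4881 0.058  0.02  ]
```

>>> {"op": "play_rows", "data": {
  "moves": [0,0,-0.025,0,0.03,0,0,-0.02,0,0.03,0,0,-0.01,0,0.03,0,0,-0.003,0,0.03,0,0,0,0,0.03]
}}

```text
t: 5.38
position: [0.456, 0.0292, 0.028]
tcp_rot: [-0.001, -0.013, 1.0, -0.0]
ft_force: [-0.1, -0.3, -4.2]
opening: 0.454
gripper_force: 30.0
```

>>> {"op": "play_rows", "data": {
  "moves": [0,0,-0.001,0,0.03,0,0,-0.001,0,0.03,0,0,0,0,0.03,0,0,0,0,0.03]
}}

```text
t: 5.72
position: [0.4569, 0.0293, 0.0275]
tcp_rot: [-0.0, -0.013, 1.0, 0.0]
ft_force: [-3.5, -1.0, 12.7]
opening: 0.458
gripper_force: 30.0
```

>>> {"op": "play_rows", "data": {
  "moves": [0,0,0,0,0.03,0,0,0,0,0.03,0,0,0,0,0.03],
  "force": 6
}}

```text
t: 5.97
position: [0.4571, 0.0293, 0.0273]
tcp_rot: [-0.0, -0.013, 1.0, 0.0]
ft_force: [-3.3, -0.8, 8.3]
opening: 0.459
gripper_force: 6.0
```

>>> {"op": "play_rows", "data": {
  "moves": [-0.001,0,0.004,0,0.03,-0.001,0,0.004,0,0.03,-0.002,0,0.004,0,0.03,-0.002,0,0.004,0,0.03,0,0,0,0,0.03],
  "force": 6
}}

```text
t: 6.38
position: [0.4508, 0.0297, 0.0433]
tcp_rot: [0.0, -0.013, 1.0, 0.0]
ft_force: [-0.9, 0.6, -1.5]
opening: 0.458
gripper_force: 6.0
```

Run:
```python
from h import *
np.set_printoptions(precision=4,suppress=True)
s=read_state();i=snapshot("wrist");cv2.imwrite("pics/w4.png",i);C=cam("wrist",s)
print(s["position"],s["ft_force"],s["ft_torque"],s["t"])
m=(cv2.medianBlur(i,5).min(2)>140)[:, 320:340].mean(1)
print("edge rows",[r for r in range(1,200) if (m[r]>.5)!=(m[r-1]>.5)])
v=cv2.medianBlur(i,5).min(2)>140
for r in (60,90,120,180): print(r,np.where(v[r,260:420])[0][[0,-1]]+260)
g=s["position"]+[0,0,.019]
for deg in (0,5,10,15,20):
    t=np.radians(deg);f=lambda a,b,y:px(C,g+[a*np.cos(t)-b*np.sin(t),y,a*np.sin(t)+b*np.cos(t)])
    print(deg,f(-.104,.012,-.02),f(-.104,.012,.02))
```

```text
[0.4508 0.0297 0.0433] [-0.8552  0.5589 -1.4933] [-0.0998  0.1865  0.0778] 6.3833
edge rows [50]
60 [262 419]
90 [286 367]
120 [286 367]
180 [287 366]
0 [284.8414  41.6615] [381.7306  44.5886]
5 [287.7147  45.9809] [377.9959  48.6985]
10 [290.2361  51.6205] [374.6108  54.1482]
15 [292.4428  58.2759] [371.5484  60.6324]
20 [294.3692  65.7058] [368.7807  67.9084]
```

>>> {"op": "play_rows", "data": {
  "moves": [-0.002,0,0.004,0,0.03,-0.002,0,0.004,0,0.03,-0.003,0,0.004,0,0.03,-0.003,0,0.003,0,0.03,0,0,0,0,0.03],
  "force": 6
}}

```text
t: 6.85
position: [0.4405, 0.0296, 0.0582]
tcp_rot: [-0.0, -0.013, 1.0, 0.0]
ft_force: [0.2, -0.2, -3.3]
opening: 0.456
gripper_force: 6.0
```

>>> {"op": "play_rows", "data": {
  "moves": [0,0,0,0,0.03,0,0,0,0,0.03,0,0,0,0,0.03],
  "force": 40
}}

```text
t: 7.1
position: [0.4407, 0.0296, 0.0576]
tcp_rot: [-0.001, -0.013, 1.0, 0.0]
ft_force: [-1.9, -0.6, 2.1]
opening: 0.456
gripper_force: 40.0
```

```bash
cat > tilt.py <<'E'
from h import *
import sys
np.set_printoptions(precision=4,suppress=True)
s=read_state();i=snapshot("wrist");cv2.imwrite(f"pics/{sys.argv[1]}.png",i);C=cam("wrist",s)
print(s["position"],s["ft_force"],s["ft_torque"],s["t"])
q=s["tcp_rot"];Rt=R.from_quat([q[1],q[2],q[3],q[0]]).as_matrix()
h=cv2.cvtColor(cv2.medianBlur(i,5),cv2.COLOR_BGR2HSV)
m=((h[...,1]<40)&(h[...,2]>140)).astype(np.uint8)*255
m[250:]=0;m[:,:240]=0;m[:,430:]=0
m=cv2.morphologyEx(m,cv2.MORPH_OPEN,np.ones((11,11)))
c=max(cv2.findContours(m,0,2)[0],key=cv2.contourArea)
x,y,w,hh=cv2.boundingRect(c);print("bbox",x,y,w,hh)
for r in (y+4,y+30,y+80,y+110): 
    k=np.where(m[r])[0];print(r,k[0],k[-1],k[-1]-k[0]+1)
g=s["position"]+[0,0,.019]
for deg in (0,5,10,15,20,22,25,30):   # tool x points to the low end
    t=np.radians(deg)
    f=lambda a,b,yy:px(C,g+Rt@np.array([-(a*np.cos(t)-b*np.sin(t)),yy,-(a*np.sin(t)+b*np.cos(t))]))
    u,v=f(-.104,.012,-.02),f(-.104,.012,.02);a,b=f(-.06,.012,-.02),f(-.06,.012,.02);print(deg,u,v,v[0]-u[0],"mid",a[1],b[0]-a[0])
E
python3 tilt.py w5
```

```text
[0.4407 0.0296 0.0576] [-1.8998 -0.5698  2.0578] [-0.1175  0.8028 -0.0191] 7.1
bbox 289 69 80 157
73 291 361 71
99 290 363 74
149 289 364 76
179 289 367 79
0 [278.2369  42.924 ] [375.1665  43.0082] 96.9295510107645 mid 151.029324389947 88.37469215394577
5 [281.5262  47.1589] [371.8441  47.2371] 90.31788168900869 mid 148.36321505491915 85.15887026458927
10 [284.4648  52.7218] [368.8731  52.7946] 84.40831216339978 mid 146.84502259874318 82.06885161797777
15 [287.085   59.3082] [366.2215  59.3761] 79.1365799388193 mid 146.3702530072794 79.12337294906422
20 [289.4181  66.6762] [363.8582  66.7397] 74.44010540577608 mid 146.83527349103204 76.33526722324336
22 [290.2776  69.7981] [362.9869  69.86  ] 72.70927111408724 mid 147.26190675150565 75.26601414674798
25 [291.4935  74.6356] [361.7536  74.6952] 70.2601477796822 mid 148.14039036291263 73.7124980303879
30 [293.3382  83.0383] [359.8811  83.0944] 66.54289274741654 mid 150.1919044543822 71.25912660604604
```

>>> {"op": "play_rows", "data": {
  "moves": [0,0,0.015,0,0.03,0,0,0.03,0,0.03,0,0,0.035,0,0.03,0.01,0.01,0.035,0,0.03,0.02,0.018,0.03,0,0.03]
}}

```text
t: 7.57
position: [0.4696, 0.0554, 0.2043]
tcp_rot: [-0.001, -0.011, 1.0, -0.0]
ft_force: [1.7, 0.3, -4.7]
opening: 0.454
gripper_force: 40.0
```

>>> {"op": "play_rows", "data": {
  "moves": [0.02,0.018,0.03,0,0.03,0.02,0.018,0.03,0,0.03,0.01,0.006,0.017,0,0.03,0,0,0,0,0.03,0,0,0,0,0.03]
}}

```text
t: 7.98
position: [0.5214, 0.0996, 0.2794]
tcp_rot: [0.0, -0.013, 1.0, -0.0]
ft_force: [-0.8, 0.1, -4.3]
opening: 0.454
gripper_force: 40.0
```

```bash
python3 tilt.py w6
python3 - <<'E'
from h import *
import pickle
s=read_state();pickle.dump(s,open("w6.pkl","wb"))
i=cv2.imread("pics/w6.png")[40:290,300:640];cv2.imwrite("pics/c6.png",cv2.resize(i,None,fx=2.35,fy=2.35,interpolation=cv2.INTER_CUBIC))
E
```

```text
[0.5214 0.0996 0.2794] [-0.7664  0.1401 -4.3468] [-0.0033 -0.0323  0.0287] 7.9833
bbox 289 63 82 163
67 292 307 16
93 291 363 73
143 290 415 126
173 290 364 75
0 [278.2173  43.0128] [375.1395  43.097 ] 96.92222220255985 mid 151.1028338937808 88.36857245834
5 [281.5077  47.2413] [371.8192  47.3196] 90.31152057000014 mid 148.43421741023934 85.15318911402699
10 [284.4473  52.7985] [368.8501  52.8713] 84.40275751717667 mid 146.91353608841726 82.06357621598653
15 [287.0684  59.3796] [366.2001  59.4476] 79.13169818197355 mid 146.43632695736213 79.11847007011448
20 [289.4024  66.7429] [363.8382  66.8065] 74.4357861652598 mid 146.89898160304733 76.33070416887409
22 [290.2622  69.8631] [362.9674  69.9251] 72.70515040498839 mid 147.32469347289748 75.26157811784378
25 [291.4786  74.6981] [361.7349  74.7578] 70.25629991434863 mid 148.20182476083673 73.70824329864723
30 [293.324   83.0971] [359.8634  83.1532] 66.53944091377156 mid 150.25117055176014 71.25515032635093
```

View pics/c6.png

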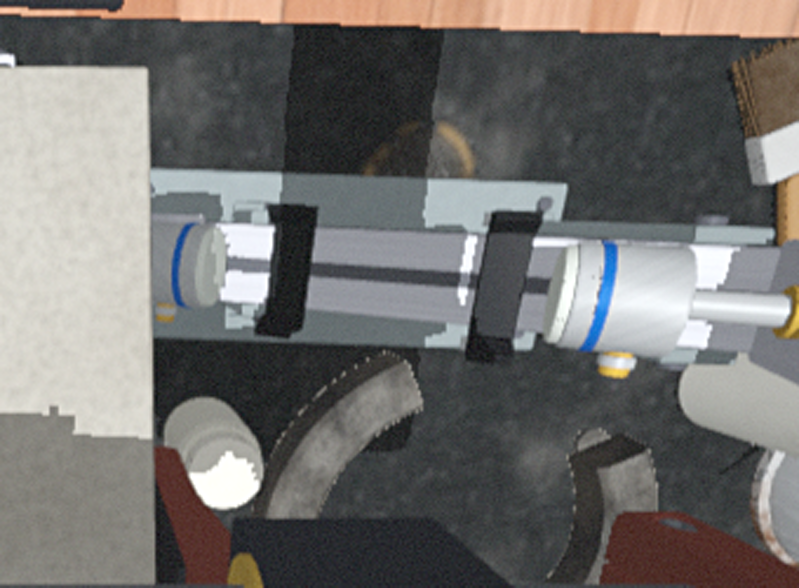

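>>> {"op": "play_rows", "data": {
  "moves": [0,0.035,0.01,0,0.03,0,0.038,0.01,0,0.03,0,0.038,0,0,0.03,0,0.038,0,0,0.03,0,0.021,0,0,0.03]
}}

```text
t: 8.45
position: [0.5186, 0.2733, 0.2973]
tcp_rot: [-0.002, -0.015, 1.0, -0.0]
ft_force: [-0.2, 0.1, -4.5]
opening: 0.454
gripper_force: 40.0
```

>>> {"op": "play_rows", "data": {
  "moves": [0,0,0,0,0.03,0,0,0,0,0.03,0,0,0,0,0.03]
}}

```text
t: 8.7
position: [0.5204, 0.2671, 0.298]
tcp_rot: [-0.001, -0.012, 1.0, -0.001]
ft_force: [1.0, -1.1, -3.2]
opening: 0.453
gripper_force: 40.0
```

Run:
```python
from h import *
import pickle
s=read_state();pickle.dump(s,open("w7.pkl","wb"));i=snapshot("wrist");cv2.imwrite("pics/w7.png",i)
print(s["position"],s["t"])
i=i[40:290,150:490];cv2.imwrite("pics/c7.png",cv2.resize(i,None,fx=2.35,fy=2.35,interpolation=cv2.INTER_CUBIC))
```

```text
[0.52040116 0.26713879 0.29802996] 8.7
```

View pics/c7.png

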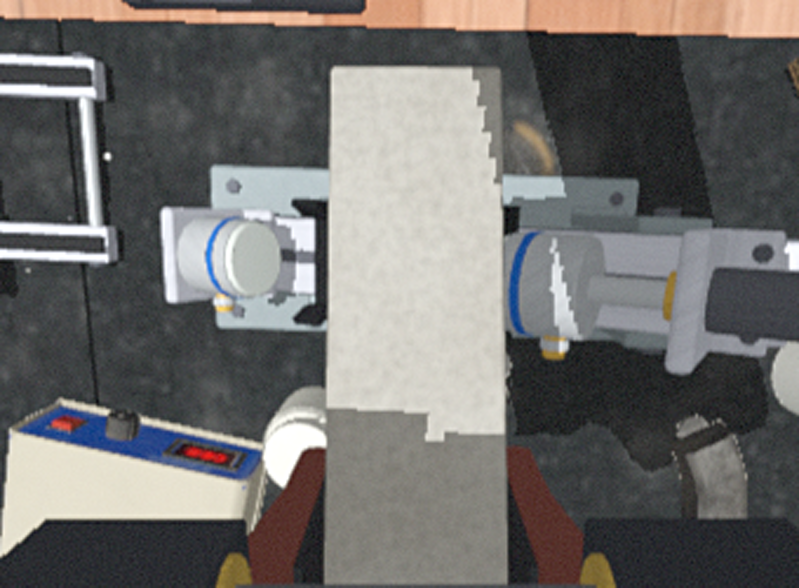

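Run:
```python
from h import *
import pickle
from scipy.optimize import least_squares
np.set_printoptions(precision=4,suppress=True)
A=cam("wrist",pickle.load(open("w6.pkl","rb")));B=cam("wrist",pickle.load(open("w7.pkl","rb")))
a=lambda x,y:(300+x/2.35,40+y/2.35); b=lambda x,y:(150+x/2.35,40+y/2.35)
print("fixed face",tri(A,a(214,265),B,b(255,257)))
for n,u in dict(lowNear=(212,166),lowFar=(218,329),highNear=(637,180)).items():
    print(n,[onz(B,b(*u),z) for z in(.006,.01)])
print("highNear A",onz(A,a(567,184),.006), "tri",tri(A,a(567,184),B,b(637,180)))
def bed(p,q):
    x,y,z,w=p;c,s=np.cos(w),np.sin(w);X,Y,Z=q
    h=Y*np.cos(np.pi/6)-Z*np.sin(np.pi/6);v=Y*.5+Z*np.cos(np.pi/6)
    return np.array([x+c*X-s*h,y+s*X+c*h,z+v])
obs=[(A,a(214,265),(0,0,.02)),(B,b(255,257),(0,0,.02)),(A,a(563,292),(0,.146,.02)),
 # saddle tops: dark bands centre (outer ends of cheeks)
]
f=lambda p:np.concatenate([px(C,bed(p,q))-u for C,u,q in obs])
r=least_squares(f,[.48,.19,.06,0]);p=r.x
print("bed origin",p[:3],"yaw deg",np.degrees(p[3]),r.fun)
P=lambda q:bed(p,q)
print("seat",P((0,.08,.02)))
for n,C,off in (("A",A,300),("B",B,150)):
  for q in [(-.026,-.04,.044),(.026,-.04,.044),(-.026,.222,.044),(.026,.222,.044),(-.03,.023,.019),(.03,.023,.019),(-.03,.119,.019),(.03,.119,.019),(0,0,.042),(0,.146,.042)]:
    u=px(C,P(q));print(n,q,((u[0]-off)*2.35).round(),((u[1]-40)*2.35).round())
```

```text
fixed face (array([0.4784, 0.1772, 0.0834]), np.float64(0.0019296962925452435))
lowNear [array([0.4282, 0.1334, 0.006 ]), array([0.4284, 0.1345, 0.01  ])]
lowFar [array([0.5347, 0.1319, 0.006 ]), array([0.5339, 0.1331, 0.01  ])]
highNear [array([0.4301, 0.408 , 0.006 ]), array([0.4302, 0.4068, 0.01  ])]
highNear A [0.4282 0.409  0.006 ] tri (array([0.4292, 0.4072, 0.0085]), np.float64(0.0018715911830875205))
bed origin [0.4781 0.1877 0.0719] yaw deg -0.20707656578396855 [ 1.3631  0.8707 -0.7394 -0.7617 -0.529  -0.117 ]
seat [0.4783 0.2469 0.1292]
A (-0.026, -0.04, 0.044) 130.0 212.0
A (0.026, -0.04, 0.044) 125.0 315.0
A (-0.026, 0.222, 0.044) 880.0 238.0
A (0.026, 0.222, 0.044) 827.0 395.0
A (-0.03, 0.023, 0.019) 269.0 208.0
A (0.03, 0.023, 0.019) 256.0 329.0
A (-0.03, 0.119, 0.019) 499.0 215.0
A (0.03, 0.119, 0.019) 473.0 354.0
A (0, 0, 0.042) 203.0 270.0
A (0, 0.146, 0.042) 569.0 297.0
B (-0.026, -0.04, 0.044) 164.0 203.0
B (0.026, -0.04, 0.044) 170.0 301.0
B (-0.026, 0.222, 0.044) 683.0 221.0
B (0.026, 0.222, 0.044) 664.0 367.0
B (-0.03, 0.023, 0.019) 286.0 199.0
B (0.03, 0.023, 0.019) 288.0 314.0
B (-0.03, 0.119, 0.019) 451.0 203.0
B (0.03, 0.119, 0.019) 446.0 335.0
B (0, 0, 0.042) 223.0 257.0
B (0, 0.146, 0.042) 481.0 279.0
```

```bash
cat > fit.py <<'E'
from h import *
import pickle
from scipy.optimize import least_squares
np.set_printoptions(precision=4,suppress=True)
A=cam("wrist",pickle.load(open("w6.pkl","rb")));B=cam("wrist",pickle.load(open("w7.pkl","rb")))
a=lambda x,y:(300+x/2.35,40+y/2.35); b=lambda x,y:(150+x/2.35,40+y/2.35)
def bed(p,q):
    x,y,z,w=p;c,s=np.cos(w),np.sin(w);X,Y,Z=q
    h=Y*np.cos(np.pi/6)-Z*np.sin(np.pi/6);v=Y*.5+Z*np.cos(np.pi/6)
    return np.array([x+c*X-s*h,y+s*X+c*h,z+v])
obs=[(A,a(214,265),(0,0,.02)),(B,b(255,257),(0,0,.02)),(A,a(563,292),(0,.146,.02)),
(B,b(162,208),(-.026,-.04,.044)),(B,b(168,303),(.026,-.04,.044)),(B,b(680,230),(-.026,.222,.044)),(B,b(668,372),(.026,.222,.044))]
f=lambda p:np.concatenate([px(C,bed(p,q))-u for C,u,q in obs])
p=least_squares(f,[.48,.19,.06,0],loss="soft_l1").x
if __name__=="__main__":
    print("bed",p[:3],"yaw",np.degrees(p[3]));print(f(p).reshape(-1,2));print("seat",bed(p,(0,.08,.02)),"grasp y104",bed(p,(0,.104,.027)))
    # saddle check, dark blobs in both views vs prediction
    for n,C,off in (("A",A,300),("B",B,150)):
      for y in (.023,.041,.119,.137):
        print(n,y,[((px(C,bed(p,(x,y,.019)))-[off,40])*2.35).round() for x in (-.03,.03)])
E
python3 fit.py
```

```text
bed [0.4793 0.1873 0.073 ] yaw -0.3651151950694245
[[ 1.2159  1.9223]
 [-1.1664  0.2267]
 [-0.3816  1.5892]
 [ 0.2552 -1.1874]
 [ 0.3187 -0.096 ]
 [ 1.125  -1.871 ]
 [-1.888  -0.0037]]
seat [0.4796 0.2466 0.1303] grasp y104 [0.4798 0.2639 0.1484]
A 0.023 [array([269., 211.]), array([256., 332.])]
A 0.041 [array([307., 212.]), array([292., 336.])]
A 0.119 [array([500., 218.]), array([473., 357.])]
A 0.137 [array([551., 220.]), array([521., 363.])]
B 0.023 [array([285., 201.]), array([287., 317.])]
B 0.041 [array([313., 202.]), array([314., 320.])]
B 0.119 [array([451., 207.]), array([445., 338.])]
B 0.137 [array([487., 208.]), array([480., 343.])]
```

```bash
cat >> fit.py <<'E'
    obs2=obs
    g=lambda p:np.r_[f(p),[px(A,bed(p,(0,.032,.012)))[0]-(300+287.5/2.35),px(A,bed(p,(0,.128,.012)))[0]-(300+501/2.35)]]
    p2=least_squares(g,p,loss="soft_l1").x;print("with saddles",p2,g(p2))
    # base plate: underneath reference, and scene/side views prediction
    for n in("scene","side"):
        C=cam(n);print(n,[px(C,bed(p2,q)).round(1) for q in [(0,-.04,.042),(0,0,.042),(0,.146,.042),(0,.222,.044)]])
    im=snapshot("side");cv2.imwrite("pics/s2.png",im);c=im[180:290,220:370];cv2.imwrite("pics/cs2.png",cv2.resize(c,None,fx=5,fy=5,interpolation=cv2.INTER_CUBIC))
E
python3 fit.py|tail -4
```

```text
with saddles [ 0.4793  0.1873  0.0724 -0.007 ] [ 1.1171  1.9106 -1.0424  0.2239 -0.835   1.6343  0.4564 -1.1779  0.4828
 -0.1525  0.8581 -1.6945 -2.1586  0.0053 -1.7582  3.1588]
scene [array([299.6, 193.7]), array([293.9, 185.6]), array([273.7, 156.6]), array([263.4, 141.5])]
side [array([308.3, 214.2]), array([305.6, 213.2]), array([294.8, 208.7]), array([288.4, 205.4])]
```

View pics/cs2.png

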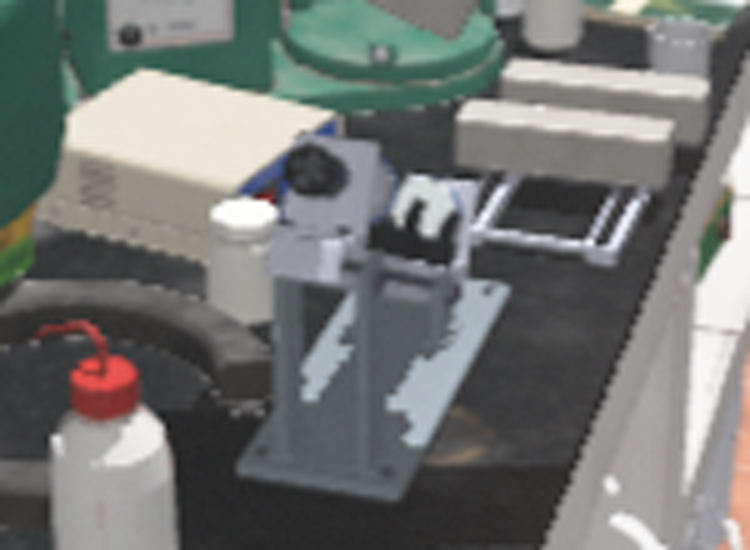

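>>> {"op": "play_rows", "data": {
  "moves": [-0.003,-0.003,0,0.118,0.03,-0.003,-0.003,0,0.118,0.03,-0.003,-0.003,0,0.118,0.03,-0.003,-0.003,0,0.118,0.03,-0.003,-0.003,0,0.118,0.03]
}}

```text
t: 9.22
position: [0.506, 0.2526, 0.2995]
tcp_rot: [-0.0, -0.305, 0.952, -0.0]
ft_force: [0.0, -0.6, -3.4]
opening: 0.456
gripper_force: 40.0
```

>>> {"op": "play_rows", "data": {
  "moves": [-0.003,-0.003,0,0.118,0.03,-0.003,-0.003,0,0.118,0.03,-0.003,-0.003,0,0.118,0.03,-0.003,-0.003,0,0.118,0.03,-0.003,-0.003,0,0.118,0.03]
}}

```text
t: 9.63
position: [0.491, 0.2376, 0.2996]
tcp_rot: [-0.0, -0.568, 0.823, 0.0]
ft_force: [-0.6, 0.9, -4.5]
opening: 0.452
gripper_force: 40.0
```

>>> {"op": "play_rows", "data": {
  "moves": [-0.003,-0.003,0,0.118,0.03,-0.003,-0.003,0,0.118,0.03,-0.003,-0.003,0,0.118,0.03,0,0,0,0,0.03,0,0,0,0,0.03]
}}

```text
t: 10.05
position: [0.4822, 0.2292, 0.2997]
tcp_rot: [0.0, -0.701, 0.713, 0.0]
ft_force: [-0.9, -0.2, -3.9]
opening: 0.45
gripper_force: 40.0
```

```bash
python3 - <<'E'
from h import *
np.set_printoptions(precision=4,suppress=True)
s=read_state();q=s["tcp_rot"];Rt=R.from_quat([q[1],q[2],q[3],q[0]]).as_matrix()
print(s["position"],"bar dir deg",np.degrees(np.arctan2(-Rt[1,0],-Rt[0,0])),s["joints"],s["t"],s["ft_force"],s["ft_torque"])
E
python3 tilt.py w8
```

```text
[0.4822 0.2292 0.2997] bar dir deg 89.05791190128532 [-0.8042  0.1731  0.2812  1.8115 -0.0523  1.1641  2.6189] 10.05 [-0.8907 -0.1598 -3.862 ] [ 0.1185  0.0598 -0.0355]
[0.4822 0.2292 0.2997] [-0.8907 -0.1598 -3.862 ] [ 0.1185  0.0598 -0.0355] 10.05
bbox 289 69 76 181
73 291 362 72
99 291 362 72
149 240 363 124
179 290 364 75
0 [278.9882  44.1561] [375.8298  44.2531] 96.84158753213507 mid 152.06785117308084 88.28956533745128
5 [282.2135  48.2942] [372.4559  48.3837] 90.24239010866091 mid 149.3616002988988 85.0803908109703
10 [285.0956  53.7702] [369.4386  53.8528] 84.34294973683541 mid 147.80387326455497 81.99638327720498
15 [287.666   60.2787] [366.7454  60.3551] 79.07945467332331 mid 147.29063447923573 79.05630168144035
20 [289.9552  67.5773] [364.3449  67.6479] 74.38969090567622 mid 147.71859770879067 76.27301205471429
22 [290.7986  70.6737] [363.4598  70.7421] 72.66118141980752 mid 148.13086220741096 75.20553144717184
25 [291.9919  75.4749] [362.2071  75.5403] 70.2152112683994 mid 148.98831879554314 73.65451741228054
30 [293.8025  83.8227] [360.3049  83.8833] 66.50243583107738 mid 151.00626669928153 71.20492134281972
```

>>> {"op": "play_rows", "data": {
  "moves": [-0.002,-0.007,-0.03,0.01,0.03,0,0,-0.035,0,0.03,0,0,-0.035,0,0.03,0,0,-0.03,0,0.03,0,0,0,0,0.03]
}}

```text
t: 10.52
position: [0.4765, 0.2216, 0.1643]
tcp_rot: [-0.005, -0.706, 0.708, 0.001]
ft_force: [-1.2, -1.4, -4.3]
opening: 0.453
gripper_force: 40.0
```

>>> {"op": "play_rows", "data": {
  "moves": [0,0,-0.012,0,0.03,0,0,-0.01,0,0.03,0,0,-0.007,0,0.03,0,0,0,0,0.03,0,0,0,0,0.03]
}}

```text
t: 10.93
position: [0.4803, 0.2237, 0.1412]
tcp_rot: [0.0, -0.707, 0.708, -0.0]
ft_force: [0.9, -0.4, -3.1]
opening: 0.459
gripper_force: 40.0
```

Run:
```python
from h import *
np.set_printoptions(precision=4,suppress=True)
s=read_state();print(s["position"],s["ft_force"],s["ft_torque"])
a=snapshot("scene")[110:230,215:345];b=snapshot("side")[160:280,230:360]
w=snapshot("wrist");cv2.imwrite("pics/w9.png",w)
f=lambda i:cv2.resize(i,(400,370),interpolation=cv2.INTER_CUBIC)
cv2.imwrite("pics/c9.png",np.hstack([f(a),f(b)]))
```

```text
[0.4803 0.2237 0.1412] [ 0.8677 -0.3897 -3.1238] [0.1126 0.0639 0.0301]
```

View pics/c9.png

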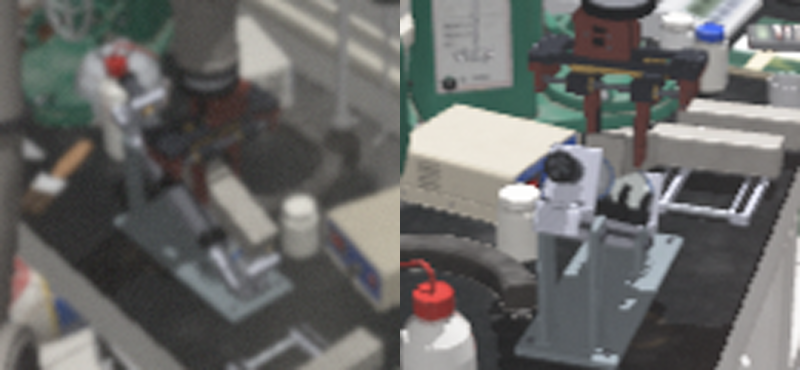

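>>> {"op": "play_rows", "data": {
  "moves": [0,0.0035,0.002,0,0.03,0,0.0035,0.002,0,0.03,0,0,0,0,0.03]
}}

```text
t: 11.33
position: [0.4804, 0.232, 0.1455]
tcp_rot: [-0.001, 0.707, -0.707, -0.0]
ft_force: [-0.2, 1.2, -4.4]
opening: 0.457
gripper_force: 40.0
```

>>> {"op": "play_rows", "data": {
  "moves": [0,0.0035,0.002,0,0.03,0,0,0,0,0.03]
}}

```text
t: 11.5
position: [0.4802, 0.2351, 0.1471]
tcp_rot: [-0.0, 0.707, -0.707, -0.0]
ft_force: [0.5, 0.5, -3.5]
opening: 0.454
gripper_force: 40.0
```

>>> {"op": "play_rows", "data": {
  "moves": [0,0.0035,0.002,0,0.03,0,0,0,0,0.03]
}}

```text
t: 11.67
position: [0.4802, 0.2384, 0.149]
tcp_rot: [-0.0, 0.707, -0.707, -0.0]
ft_force: [-0.2, 1.0, -4.3]
opening: 0.459
gripper_force: 40.0
```

>>> {"op": "play_rows", "data": {
  "moves": [0,0.0035,0.002,0,0.03,0,0,0,0,0.03]
}}

```text
t: 11.83
position: [0.4798, 0.2398, 0.1502]
tcp_rot: [-0.001, -0.707, 0.707, -0.001]
ft_force: [1.1, -6.0, -9.1]
opening: 0.453
gripper_force: 40.0
```

>>> {"op": "play_rows", "data": {
  "moves": [0,0.0035,0.002,0,0.03,0,0,0,0,0.03]
}}

```text
t: 12.0
position: [0.4798, 0.2424, 0.1519]
tcp_rot: [-0.002, -0.706, 0.708, -0.001]
ft_force: [1.1, -6.1, -7.9]
opening: 0.453
gripper_force: 40.0
```

>>> {"op": "play_rows", "data": {
  "moves": [0,0.0035,0.002,0,0.03,0,0.0035,0.002,0,0.03,0,0.0035,0.002,0,0.03,0,0.0035,0.002,0,0.03,0,0.002,0.001,0,0.03]
}}

```text
t: 12.42
position: [0.4797, 0.2566, 0.1603]
tcp_rot: [-0.003, -0.706, 0.708, -0.001]
ft_force: [2.6, -9.6, -9.5]
opening: 0.459
gripper_force: 40.0
```

>>> {"op": "play_rows", "data": {
  "moves": [0,0,0,0,0.03,0,0,0,0,0.03,0,0,0,0,0.03]
}}

```text
t: 12.67
position: [0.4797, 0.2561, 0.1601]
tcp_rot: [-0.003, -0.706, 0.708, -0.001]
ft_force: [1.5, -8.6, -10.0]
opening: 0.456
gripper_force: 40.0
```

```bash
python3 tilt.py w10
```

```text
[0.4797 0.2561 0.1601] [  1.5234  -8.6165 -10.0104] [-1.9692 -0.3423 -0.1529] 12.6667
bbox 275 46 102 204
50 294 358 65
76 275 376 102
126 277 375 99
156 290 364 75
0 [279.0929  43.8495] [375.958   43.9468] 96.86510332334228 mid 151.81214439218815 88.30900948225872
5 [282.3119  48.0093] [372.5747  48.0991] 90.262817238477 mid 149.11457805225672 85.09845173448952
10 [285.1882  53.505 ] [369.549   53.5879] 84.36079793609281 mid 147.56545097072203 82.01316197787133
15 [287.7534  60.0314] [366.8485  60.1079] 79.09514724764875 mid 147.0606249434766 79.07190102101413
20 [290.0379  67.3459] [364.4414  67.4167] 74.40357831200333 mid 147.49673339825455 76.28753367856848
22 [290.8796  70.4482] [363.554   70.5169] 72.67443094821977 mid 147.9121669215554 75.21964974022296
25 [292.0704  75.2579] [362.298   75.3235] 70.22758342056949 mid 148.7742716769502 73.66805957071557
30 [293.8772  83.6184] [360.3907  83.6793] 66.51353277998453 mid 150.79966531009282 71.21757745419939
```

>>> {"op": "play_rows", "data": {
  "moves": [0,0.002,-0.0035,0,0.03,0,0.002,-0.0035,0,0.03,0,0,0,0,0.03]
}}

```text
t: 12.97
position: [0.4799, 0.2593, 0.1531]
tcp_rot: [-0.003, -0.706, 0.709, -0.002]
ft_force: [2.1, -10.8, -7.3]
opening: 0.452
gripper_force: 40.0
```

>>> {"op": "play_rows", "data": {
  "moves": [0,0.002,-0.0035,0,0.03,0,0.002,-0.0035,0,0.03,0,0,0,0,0.03]
}}

```text
t: 13.22
position: [0.48, 0.2632, 0.1462]
tcp_rot: [-0.003, -0.705, 0.709, -0.002]
ft_force: [1.8, -11.9, -7.7]
opening: 0.454
gripper_force: 40.0
```

>>> {"op": "play_rows", "data": {
  "moves": [0,0.002,-0.0035,0,0.03,0,0,0,0,0.03]
}}

```text
t: 13.38
position: [0.4801, 0.2651, 0.1428]
tcp_rot: [-0.003, -0.705, 0.709, -0.002]
ft_force: [2.5, -12.0, -7.8]
opening: 0.457
gripper_force: 40.0
```

>>> {"op": "play_rows", "data": {
  "moves": [0,0.002,-0.0035,0,0.03,0,0,0,0,0.03]
}}

```text
t: 13.55
position: [0.4802, 0.2672, 0.1394]
tcp_rot: [-0.003, -0.705, 0.709, -0.002]
ft_force: [1.9, -12.0, -5.2]
opening: 0.457
gripper_force: 40.0
```

>>> {"op": "play_rows", "data": {
  "moves": [0,0.001,-0.0017,0,0.03,0,0,0,0,0.03]
}}

```text
t: 13.72
position: [0.4803, 0.2681, 0.1379]
tcp_rot: [-0.003, -0.705, 0.709, -0.002]
ft_force: [1.8, -12.7, -4.7]
opening: 0.454
gripper_force: 40.0
```

>>> {"op": "play_rows", "data": {
  "moves": [0,0.001,-0.0017,0,0.03,0,0,0,0,0.03]
}}

```text
t: 13.88
position: [0.4802, 0.2691, 0.1361]
tcp_rot: [-0.003, -0.705, 0.709, -0.002]
ft_force: [1.1, -12.5, -4.6]
opening: 0.454
gripper_force: 40.0
```

>>> {"op": "play_rows", "data": {
  "moves": [0,0.001,-0.0017,0,0.03,0,0,0,0,0.03]
}}

```text
t: 14.05
position: [0.48, 0.2701, 0.1343]
tcp_rot: [-0.003, -0.705, 0.709, -0.002]
ft_force: [0.8, -12.1, -5.6]
opening: 0.455
gripper_force: 40.0
```

>>> {"op": "play_rows", "data": {
  "moves": [0,0.001,-0.0017,0,0.03,0,0,0,0,0.03]
}}

```text
t: 14.22
position: [0.4801, 0.271, 0.133]
tcp_rot: [-0.003, -0.705, 0.709, -0.002]
ft_force: [1.2, -14.3, -2.8]
opening: 0.453
gripper_force: 40.2
```

>>> {"op": "play_rows", "data": {
  "moves": [0,0.001,-0.0017,0,0.03,0,0,0,0,0.03]
}}

```text
t: 14.38
position: [0.4801, 0.2716, 0.132]
tcp_rot: [-0.003, -0.705, 0.709, -0.002]
ft_force: [-1.2, -15.8, 5.4]
opening: 0.453
gripper_force: 41.1
```

>>> {"op": "play_rows", "data": {
  "moves": [0,0,0,0,0.03,0,0,0,0,0.03],
  "force": 15
}}

```text
t: 14.55
position: [0.4802, 0.272, 0.1317]
tcp_rot: [-0.003, -0.705, 0.709, -0.002]
ft_force: [-0.9, -13.3, 1.3]
opening: 0.457
gripper_force: 17.7
```

>>> {"op": "play_rows", "data": {
  "moves": [0,0.0005,-0.001,0,0.03,0,0,0,0,0.03]
}}

```text
t: 14.72
position: [0.4802, 0.2724, 0.1307]
tcp_rot: [-0.003, -0.706, 0.709, -0.002]
ft_force: [-0.9, -13.7, 1.5]
opening: 0.455
gripper_force: 21.6
```

>>> {"op": "play_rows", "data": {
  "moves": [0,0.0005,-0.001,0,0.03,0,0,0,0,0.03]
}}

```text
t: 14.88
position: [0.4802, 0.2726, 0.1299]
tcp_rot: [-0.003, -0.705, 0.709, -0.002]
ft_force: [-1.3, -14.3, 2.9]
opening: 0.459
gripper_force: 24.1
```

```bash
python3 tilt.py w11
```

```text
[0.4802 0.2726 0.1299] [ -1.3296 -14.2722   2.8726] [-2.8509  0.3638  0.1119] 14.8833
bbox 270 5 115 245
9 289 365 77
35 291 363 73
85 270 382 113
115 271 381 111
0 [279.0782  43.7972] [375.9475  43.8945] 96.86933108734621 mid 151.76874396159903 88.3125272553142
5 [282.2983  47.9607] [372.5648  48.0506] 90.26648801067529 mid 149.07265400957516 85.10171817941432
10 [285.1757  53.4598] [369.5397  53.5428] 84.36400415716952 mid 147.52499148189742 82.01619571757607
15 [287.7417  59.9892] [366.8397  60.0659] 79.09796558669944 mid 147.02160015794416 79.07472096090197
20 [290.027   67.3065] [364.4331  67.3774] 74.40607217041844 mid 147.45909932576404 76.29015845400141
22 [290.869   70.4098] [363.5458  70.4785] 72.67681023194962 mid 147.87507431923694 75.22220153006134
25 [292.0602  75.2209] [362.29    75.2866] 70.22980519197102 mid 148.737973647423 73.67050715851639
30 [293.8676  83.5837] [360.3831  83.6446] 66.51552580570393 mid 150.76464095603814 71.21986491872048
```

Run:
```python
import cv2,numpy as np
for n in("w10","w11"):
    i=cv2.medianBlur(cv2.imread(f"pics/{n}.png"),3)
    print(n,"col",[(r,i[r,310:345].mean(0).astype(int).tolist()) for r in range(50,112,3)])
    print("row100",[(c,int(i[100,c].mean())) for c in list(range(264,304,2))+list(range(350,390,2))])
    print("row130",[(c,int(i[130,c].mean())) for c in list(range(264,304,2))+list(range(350,390,2))])
```

```text
w10 col [(50, [237, 229, 226]), (53, [233, 224, 221]), (56, [188, 180, 178]), (59, [190, 185, 182]), (62, [207, 204, 200]), (65, [210, 208, 203]), (68, [193, 199, 198]), (71, [198, 206, 209]), (74, [196, 205, 207]), (77, [198, 207, 209]), (80, [197, 206, 209]), (83, [195, 203, 206]), (86, [196, 205, 208]), (89, [199, 207, 210]), (92, [199, 207, 210]), (95, [197, 205, 208]), (98, [199, 208, 210]), (101, [199, 208, 210]), (104, [199, 208, 210]), (107, [201, 210, 212]), (110, [199, 208, 211])]
row100 [(264, 58), (266, 58), (268, 55), (270, 56), (272, 57), (274, 58), (276, 166), (278, 186), (280, 185), (282, 184), (284, 186), (286, 185), (288, 185), (290, 180), (292, 207), (294, 209), (296, 209), (298, 208), (300, 206), (302, 207), (350, 208), (352, 210), (354, 210), (356, 207), (358, 207), (360, 209), (362, 207), (364, 188), (366, 189), (368, 189), (370, 190), (372, 191), (374, 191), (376, 161), (378, 61), (380, 60), (382, 60), (384, 62), (386, 60), (388, 64)]
row130 [(264, 60), (266, 58), (268, 59), (270, 61), (272, 57), (274, 53), (276, 87), (278, 180), (280, 184), (282, 183), (284, 1
[... 1086 characters left out ...]
50, 208), (352, 207), (354, 205), (356, 206), (358, 209), (360, 192), (362, 188), (364, 189), (366, 189), (368, 189), (370, 189), (372, 189), (374, 190), (376, 190), (378, 191), (380, 191), (382, 155), (384, 67), (386, 68), (388, 70)]
row130 [(264, 58), (266, 57), (268, 60), (270, 63), (272, 160), (274, 186), (276, 96), (278, 42), (280, 48), (282, 43), (284, 37), (286, 38), (288, 39), (290, 101), (292, 190), (294, 207), (296, 205), (298, 208), (300, 209), (302, 208), (350, 204), (352, 205), (354, 207), (356, 207), (358, 206), (360, 205), (362, 147), (364, 38), (366, 31), (368, 33), (370, 40), (372, 45), (374, 42), (376, 80), (378, 191), (380, 171), (382, 62), (384, 61), (386, 60), (388, 60)]
```

>>> {"op": "play_rows", "data": {
  "moves": [0,-0.0015,-0.0009,0,0.03,0,-0.0015,-0.0009,0,0.03,0,0,0,0,0.03],
  "force": 12
}}

```text
t: 15.18
position: [0.4804, 0.2719, 0.1285]
tcp_rot: [-0.002, -0.706, 0.708, -0.001]
ft_force: [-1.5, -10.6, 2.6]
opening: 0.456
gripper_force: 15.0
```

>>> {"op": "play_rows", "data": {
  "moves": [0,-0.0015,-0.0009,0,0.03,0,0,0,0,0.03]
}}

```text
t: 15.35
position: [0.4804, 0.2715, 0.1282]
tcp_rot: [-0.001, -0.706, 0.708, -0.001]
ft_force: [-2.8, -8.2, 5.7]
opening: 0.457
gripper_force: 12.9
```

```bash
cat > prof.py <<'E'
import sys
from h import *
s=read_state();i=snapshot("wrist");cv2.imwrite(f"pics/{sys.argv[1]}.png",i);i=cv2.medianBlur(i,3)
print(s["position"].round(4),s["ft_force"].round(1),s["ft_torque"].round(2),s["gripper_force"],s["opening"],s["t"])
print("col",[(r,i[r,310:345].mean(0).astype(int).tolist()) for r in range(46,112,2) if abs(i[r,310:345].mean(0)-i[r-2,310:345].mean(0)).max()>5])
for r in (90,100,130,160):
    g=i[r].mean(1);print(r,[(c,int(g[c-2]),int(g[c+2])) for c in range(264,390) if abs(g[c+2]-g[c-2])>12])
E
python3 prof.py w12
```

```text
[0.4804 0.2715 0.1282] [-2.8 -8.2  5.7] [-1.79  0.48 -0.04] 12.884972223546356 0.456975394540316 15.35
col [(48, [209, 174, 157]), (50, [219, 141, 69]), (52, [220, 125, 29]), (54, [204, 146, 102]), (56, [210, 197, 187]), (58, [214, 211, 207]), (66, [202, 200, 195]), (68, [225, 229, 223]), (70, [242, 247, 241]), (74, [193, 199, 196]), (76, [193, 202, 204])]
90 [(268, 60, 126), (269, 59, 168), (270, 61, 184), (271, 66, 185), (272, 126, 187), (273, 168, 186), (288, 186, 162), (289, 187, 162), (290, 186, 161), (292, 162, 182), (293, 162, 200), (294, 161, 203), (295, 176, 203), (296, 182, 204), (358, 209, 188), (359, 208, 188), (360, 206, 189), (381, 190, 168), (382, 191, 92), (383, 190, 62), (384, 186, 62), (385, 168, 64), (386, 92, 65)]
100 [(268, 57, 87), (269, 56, 164), (270, 55, 177), (271, 55, 186), (272, 87, 186), (273, 164, 185), (286, 186, 160), (287, 186, 112), (288, 188, 105), (289, 188, 102), (290, 160, 105), (292, 105, 196), (293, 102, 206), (294, 105, 208), (295, 120, 208), (296, 196, 208), (359, 205, 188), (360, 207, 187), (361, 206, 188), (380, 192, 179), (381, 192, 158), 
[... 610 characters left out ...]
 191), (378, 41, 191), (379, 81, 175), (380, 174, 85), (381, 191, 57), (382, 191, 57), (383, 175, 61), (384, 85, 63)]
160 [(271, 58, 124), (272, 58, 170), (273, 59, 182), (274, 67, 185), (275, 124, 185), (276, 170, 186), (278, 185, 154), (279, 185, 56), (280, 186, 42), (281, 184, 38), (282, 154, 31), (283, 56, 29), (284, 42, 28), (289, 30, 101), (290, 29, 200), (291, 30, 208), (292, 31, 209), (293, 101, 209), (361, 201, 79), (362, 198, 32), (363, 197, 27), (364, 195, 33), (365, 79, 34), (369, 34, 48), (370, 33, 53), (371, 34, 114), (372, 38, 195), (373, 48, 195), (374, 53, 192), (375, 114, 191), (377, 195, 179), (378, 192, 130), (379, 191, 58), (380, 190, 56), (381, 179, 57), (382, 130, 59)]
```

>>> {"op": "play_rows", "data": {
  "moves": [0,-0.002,-0.0005,0,0.03,0,0,0,0,0.03],
  "force": 12
}}

```text
t: 15.57
position: [0.4805, 0.2705, 0.1277]
tcp_rot: [-0.0, -0.706, 0.708, -0.0]
ft_force: [-2.4, -6.6, 5.3]
opening: 0.456
gripper_force: 12.0
```

>>> {"op": "play_rows", "data": {
  "moves": [0,-0.002,-0.0007,0,0.03,0,0,0,0,0.03]
}}

```text
t: 15.73
position: [0.4805, 0.2706, 0.1276]
tcp_rot: [0.001, -0.707, 0.708, 0.0]
ft_force: [-3.6, -2.2, 7.1]
opening: 0.458
gripper_force: 12.0
```

>>> {"op": "play_rows", "data": {
  "moves": [0,-0.002,-0.0007,0,0.03,0,0,0,0,0.03]
}}

```text
t: 15.9
position: [0.4805, 0.2706, 0.1276]
tcp_rot: [0.002, -0.707, 0.707, 0.001]
ft_force: [-4.1, 1.5, 10.2]
opening: 0.459
gripper_force: 12.0
```

```bash
python3 prof.py w13|head -3
```

```text
[0.4805 0.2706 0.1276] [-4.1  1.5 10.2] [ 0.27  1.08 -0.17] 12.004691625084334 0.45857145518742054 15.9
col [(48, [209, 194, 188]), (50, [217, 150, 90]), (52, [219, 127, 35]), (54, [208, 129, 60]), (56, [208, 187, 173]), (58, [213, 210, 206]), (66, [208, 206, 201]), (68, [212, 214, 208]), (70, [237, 241, 235]), (72, [245, 250, 244]), (74, [207, 213, 210]), (76, [194, 203, 205])]
90 [(268, 60, 91), (269, 60, 165), (270, 59, 178), (271, 60, 185), (272, 91, 187), (273, 165, 186), (289, 187, 159), (290, 186, 159), (291, 186, 156), (292, 184, 160), (293, 159, 192), (294, 159, 204), (295, 156, 204), (296, 160, 203), (358, 208, 193), (359, 208, 186), (360, 207, 189), (361, 207, 190), (382, 190, 166), (383, 191, 89), (384, 190, 62), (385, 184, 61), (386, 166, 64), (387, 89, 64)]
```

>>> {"op": "play_rows", "data": {
  "moves": [0,0,0,0,0.03,0,0,0.001,0,0.03,0,0,0.001,0,0.03,0,0,0,0,0.03],
  "force": 3
}}

```text
t: 16.28
position: [0.4805, 0.2693, 0.128]
tcp_rot: [0.001, -0.707, 0.707, 0.0]
ft_force: [0.2, 4.1, 0.4]
opening: 0.46
gripper_force: 3.0
```

```bash
python3 prof.py w14|head -4
```

```text
[0.4805 0.2693 0.128 ] [0.2 4.1 0.4] [ 0.85  0.13 -0.08] 2.9985375702381134 0.4599305417169091 16.2833
col [(52, [212, 159, 124]), (54, [219, 133, 51]), (56, [215, 123, 33]), (58, [204, 163, 134]), (60, [211, 204, 198]), (62, [214, 211, 207]), (70, [205, 204, 199]), (72, [231, 235, 229]), (74, [244, 249, 243]), (76, [228, 232, 226]), (78, [193, 201, 204])]
90 [(268, 59, 86), (269, 58, 162), (270, 54, 174), (271, 56, 185), (272, 86, 186), (273, 162, 185), (274, 174, 186), (294, 186, 201), (295, 184, 202), (296, 181, 202), (297, 189, 203), (359, 208, 187), (360, 208, 188), (361, 207, 188), (382, 190, 168), (383, 190, 78), (384, 190, 63), (385, 180, 60), (386, 168, 63), (387, 78, 63)]
100 [(269, 58, 124), (270, 57, 170), (271, 60, 184), (272, 67, 186), (273, 124, 186), (274, 170, 186), (286, 185, 158), (287, 186, 108), (288, 186, 103), (289, 185, 103), (290, 158, 104), (292, 103, 144), (293, 103, 198), (294, 104, 202), (295, 106, 205), (296, 144, 202), (359, 205, 185), (360, 206, 188), (361, 206, 188), (381, 191, 172), (382, 191, 122), (383, 190, 67), (384, 189, 65), (385, 172, 70), (386, 122, 73)]
```

>>> {"op": "play_rows", "data": {
  "moves": [0,0,0,0,0.046,0,0,0,0,0.05,0,0,0,0,0.054,0,0,0,0,0.054,0,0,0,0,0.054]
}}

```text
t: 16.75
position: [0.4801, 0.2677, 0.1275]
tcp_rot: [-0.0, -0.707, 0.707, -0.0]
ft_force: [-0.2, -1.0, 0.1]
opening: 0.615
gripper_force: 0.0
```

```bash
python3 prof.py w15
```

```text
[0.4801 0.2677 0.1275] [-0.2 -1.   0.1] [0.1  0.12 0.01] 0.0 0.6145234400348484 16.75
col [(54, [209, 182, 172]), (56, [218, 144, 77]), (58, [220, 125, 30]), (60, [206, 138, 86]), (62, [210, 194, 182]), (64, [214, 211, 207]), (72, [205, 202, 198]), (74, [221, 224, 218]), (76, [240, 245, 239]), (80, [197, 204, 204])]
90 [(267, 59, 79), (268, 56, 156), (269, 53, 172), (270, 56, 184), (271, 79, 185), (272, 156, 185), (294, 186, 201), (295, 186, 202), (358, 205, 188), (359, 205, 190), (360, 204, 190), (381, 190, 168), (382, 190, 109), (383, 190, 61), (384, 186, 61), (385, 168, 64), (386, 109, 65)]
100 [(268, 61, 116), (269, 61, 168), (270, 63, 182), (271, 68, 186), (272, 116, 186), (273, 168, 186), (285, 187, 110), (286, 187, 104), (287, 187, 101), (288, 184, 102), (291, 101, 122), (292, 102, 197), (293, 101, 207), (294, 102, 209), (295, 122, 207), (358, 204, 183), (359, 204, 186), (360, 204, 190), (380, 191, 179), (381, 191, 157), (382, 191, 77), (383, 190, 69), (384, 179, 69), (385, 157, 73)]
130 [(269, 60, 91), (270, 61, 160), (271, 65, 175), (272, 67, 182), (273, 91, 182), (274, 160,
[... 208 characters left out ...]
), (360, 204, 188), (361, 203, 189), (379, 191, 171), (380, 192, 81), (381, 191, 53), (382, 187, 53), (383, 171, 54), (384, 81, 54)]
160 [(270, 59, 83), (271, 59, 159), (272, 58, 175), (273, 59, 184), (274, 83, 186), (275, 159, 188), (276, 175, 188), (278, 186, 123), (279, 188, 39), (280, 188, 32), (281, 187, 31), (282, 123, 31), (288, 32, 58), (289, 31, 147), (290, 31, 202), (291, 34, 206), (292, 58, 206), (293, 147, 205), (360, 205, 77), (361, 205, 33), (362, 205, 32), (363, 193, 32), (364, 77, 33), (370, 32, 80), (371, 31, 166), (372, 32, 189), (373, 37, 194), (374, 80, 193), (375, 166, 194), (377, 194, 178), (378, 193, 107), (379, 194, 53), (380, 192, 52), (381, 178, 55), (382, 107, 58)]
```

>>> {"op": "play_rows", "data": {
  "moves": [0,0,0.006,0,0.056,0,0,0.012,0,0.056,0,0,0.025,0,0.058,0,0,0.035,0,0.06,0,0,0.035,0,0.06]
}}

```text
t: 17.22
position: [0.4795, 0.2675, 0.2417]
tcp_rot: [-0.001, -0.707, 0.707, -0.0]
ft_force: [0.2, 1.1, 0.5]
opening: 0.682
gripper_force: 0.0
```

>>> {"op": "play_rows", "data": {
  "moves": [0,0.02,0.035,0,0.0878,0,0.03,0.015,0,0.0878,0,0.03,0,0,0.0878,0,0,0,0,0.0878,0,0,0,0,0.0878]
}}

```text
t: 17.63
position: [0.4793, 0.3497, 0.2907]
tcp_rot: [0.0, 0.708, -0.706, -0.0]
ft_force: [0.5, -0.6, -0.8]
opening: 0.989
gripper_force: 0.0
```

Run:
```python
from h import *
from fit import bed
import pickle
np.set_printoptions(precision=4,suppress=True)
s=read_state();i=snapshot("wrist");cv2.imwrite("pics/w16.png",i);pickle.dump(s,open("w16.pkl","wb"));C=cam("wrist",s)
print(s["position"],s["ft_force"],s["t"])
p=(.4797,.187,.068,-.007)
for z in(0,.01):
  print("pred dz",z,[px(C,bed((p[0],p[1],p[2]+z,p[3]),q)).round(1) for q in [(-.02,0,.04),(.02,0,.04),(-.02,.16,.04),(.02,.16,.04),(0,0,.042),(0,.16,.042)]])
h=cv2.cvtColor(cv2.medianBlur(i,3),cv2.COLOR_BGR2HSV).astype(int);b=cv2.medianBlur(i,3).astype(int)
m=((b[...,2]-b[...,0]>5)&(b[...,2]-b[...,0]<25)&(b.min(2)>120)).astype(np.uint8)*255
m[270:]=0;m=cv2.morphologyEx(m,cv2.MORPH_OPEN,np.ones((7,7)))
for c in cv2.findContours(m,0,2)[0]:
    if cv2.contourArea(c)>400: print(cv2.boundingRect(c),cv2.approxPolyDP(c,3,True).reshape(-1,2).tolist())
```

```text
[0.4793 0.3497 0.2907] [ 0.4702 -0.5705 -0.833 ] 17.6333
pred dz 0 [array([345.4,  20.3]), array([308.5,  19.9]), array([346.9, 156.9]), array([304.2, 156.5]), array([327. ,  18.5]), array([325.5, 155.8])]
pred dz 0.01 [array([346.1,  16.9]), array([307.9,  16.4]), array([347.6, 158. ]), array([303.4, 157.6]), array([327. ,  14.9]), array([325.5, 156.9])]
(0, 170, 42, 100) [[0, 170], [0, 254], [5, 268], [38, 269], [38, 242], [15, 170]]
(305, 23, 42, 138) [[309, 23], [305, 160], [345, 160], [344, 23]]
(143, 0, 67, 24) [[143, 4], [143, 11], [150, 11], [151, 4], [163, 8], [167, 17], [179, 12], [180, 20], [188, 20], [191, 15], [191, 23], [197, 23], [198, 16], [208, 17], [209, 0], [150, 0]]
```

>>> {"op": "play_rows", "data": {
  "moves": [0,-0.035,0,0,0,0,-0.035,0,0,0,0,-0.035,0,0,0,0,-0.035,-0.01,0,0,0,0,-0.035,0,0],
  "force": 10
}}

```text
t: 18.1
position: [0.4837, 0.1995, 0.2497]
tcp_rot: [0.003, -0.703, 0.711, -0.002]
ft_force: [1.1, 0.3, -0.1]
opening: 0.662
gripper_force: 0.0
```

>>> {"op": "play_rows", "data": {
  "moves": [0,0,-0.035,0,0,0,0,-0.035,0,0,0,0,-0.025,0,0,0,0,0,0,0,0,0,0,0,0]
}}

```text
t: 18.52
position: [0.4794, 0.2062, 0.15]
tcp_rot: [-0.002, -0.706, 0.708, 0.0]
ft_force: [0.7, 0.2, 0.4]
opening: 0.278
gripper_force: 0.0
```

>>> {"op": "play_rows", "data": {
  "moves": [0,0,-0.008,0,0,0,0,-0.006,0,0,0,0,0,0,0]
}}

```text
t: 18.77
position: [0.4802, 0.2081, 0.1367]
tcp_rot: [0.0, -0.707, 0.707, -0.0]
ft_force: [-0.7, -0.9, -0.9]
opening: 0.052
gripper_force: 0.0
```

>>> {"op": "play_rows", "data": {
  "moves": [0,0,-0.0015,0,0,0,0,-0.0015,0,0,0,0,0,0,0]
}}

```text
t: 19.02
position: [0.4802, 0.2082, 0.1338]
tcp_rot: [0.0, -0.707, 0.707, -0.0]
ft_force: [-0.2, -0.1, 0.0]
opening: 0.006
gripper_force: 0.0
```

>>> {"op": "play_rows", "data": {
  "moves": [0,0,-0.0015,0,0,0,0,0,0,0]
}}

```text
t: 19.18
position: [0.4803, 0.2082, 0.1322]
tcp_rot: [0.0, -0.707, 0.707, -0.0]
ft_force: [-0.2, -0.3, 1.0]
opening: 0.007
gripper_force: 0.3
```

>>> {"op": "play_rows", "data": {
  "moves": [0,0,-0.001,0,0,0,0,0,0,0]
}}

```text
t: 19.35
position: [0.4804, 0.2084, 0.1317]
tcp_rot: [0.0, -0.707, 0.707, 0.0]
ft_force: [-1.6, -0.8, 6.0]
opening: 0.005
gripper_force: 2.8
```

>>> {"op": "play_rows", "data": {
  "moves": [0,0,-0.001,0,0,0,0,0,0,0]
}}

```text
t: 19.52
position: [0.4804, 0.2085, 0.1314]
tcp_rot: [0.001, -0.707, 0.707, 0.0]
ft_force: [-3.3, -1.0, 13.8]
opening: 0.009
gripper_force: 6.1
```

>>> {"op": "play_rows", "data": {
  "moves": [0,0,0.02,0,0,0,0,0.035,0,0,0,0.03,0,0,0,0,0.03,0,0,0,0,0,-0.005,0,0]
}}

```text
t: 19.93
position: [0.48, 0.2752, 0.1815]
tcp_rot: [-0.003, 0.709, -0.705, -0.001]
ft_force: [-0.0, 0.8, -0.4]
opening: 0.004
gripper_force: 0.0
```

>>> {"op": "play_rows", "data": {
  "moves": [0,0,-0.0065,0,0,0,0,0,0,0,0,0,0,0,0]
}}

```text
t: 20.18
position: [0.4797, 0.2665, 0.1727]
tcp_rot: [-0.001, -0.706, 0.708, -0.0]
ft_force: [-0.3, -0.3, 0.7]
opening: 0.008
gripper_force: 0.0
```

>>> {"op": "play_rows", "data": {
  "moves": [0,0,-0.003,0,0,0,0,0,0,0]
}}

```text
t: 20.35
position: [0.4801, 0.267, 0.1702]
tcp_rot: [-0.0, -0.706, 0.708, -0.0]
ft_force: [0.4, -0.7, -0.3]
opening: 0.004
gripper_force: 0.0
```

>>> {"op": "play_rows", "data": {
  "moves": [0,0,-0.002,0,0,0,0,-0.0008,0,0,0,0,0,0,0]
}}

```text
t: 20.6
position: [0.48, 0.2678, 0.1676]
tcp_rot: [-0.0, -0.707, 0.707, 0.0]
ft_force: [0.1, -0.8, 0.1]
opening: 0.004
gripper_force: 0.0
```

>>> {"op": "play_rows", "data": {
  "moves": [0,0,-0.001,0,0,0,0,0,0,0]
}}

```text
t: 20.77
position: [0.4801, 0.2681, 0.1668]
tcp_rot: [0.0, -0.707, 0.707, -0.0]
ft_force: [0.5, 0.5, 1.5]
opening: 0.005
gripper_force: 0.3
```

>>> {"op": "play_rows", "data": {
  "moves": [0,0,-0.001,0,0,0,0,0,0,0]
}}

```text
t: 20.93
position: [0.4802, 0.2683, 0.1663]
tcp_rot: [0.0, -0.707, 0.707, 0.0]
ft_force: [-1.2, -1.4, 4.3]
opening: 0.005
gripper_force: 2.3
```

>>> {"op": "play_rows", "data": {
  "moves": [0,0,0.02,0,0,0,0,0.035,0,0,0,0,0.035,0,0,0,0.035,0.02,0,0,0,0.01,0.01,0,0]
}}

```text
t: 21.35
position: [0.4806, 0.3174, 0.2895]
tcp_rot: [-0.003, 0.708, -0.707, -0.001]
ft_force: [-0.6, 0.7, 0.5]
opening: 0.008
gripper_force: 0.0
```

>>> {"op": "play_rows", "data": {
  "moves": [0,-0.01,0,0,0.03,0,0,0,0,0.03,0,0,0,0,0.03,0,0,0,0,0.03]
}}

```text
t: 21.68
position: [0.4798, 0.302, 0.2849]
tcp_rot: [-0.001, -0.706, 0.708, 0.0]
ft_force: [-0.4, 0.7, -0.2]
opening: 0.27
gripper_force: 0.0
```

Run:
```python
from h import *
from fit import bed
np.set_printoptions(precision=4,suppress=True)
s=read_state();i=snapshot("wrist");cv2.imwrite("pics/w17.png",i);C=cam("wrist",s)
print(s["position"],s["ft_force"],s["t"])
k=cv2.medianBlur(i,3)[:,318:334].mean(1).astype(int)
print([(r,k[r].tolist()) for r in range(0,300) if r and abs(k[r]-k[r-1]).max()>7])
for d in (0,.0037):
  p=(.4797,.187+d*.866,.068+d*.5,-.007)
  print(d,{q:px(C,bed(p,q))[1].round(1) for q in [(0,-.04,.042),(0,-.004,.042),(0,0,.042),(0,0,.04),(0,.16,.04),(0,.16,.042)]})
# rack bars still in place, from the scene camera
a=cv2.imread("pics/scene0.png");b=snapshot("scene");cv2.imwrite("pics/scene9.png",b)
d=cv2.absdiff(cv2.GaussianBlur(a,(5,5),0),cv2.GaussianBlur(b,(5,5),0)).max(2)
print("diff bars b,c, cup, bottle_1:",[d[r0:r1,c0:c1].mean().round(1) for r0,r1,c0,c1 in [(218,240,308,338),(232,262,318,354),(270,290,350,365),(172,194,306,318)]])
```

```text
[0.4798 0.302  0.2849] [-0.3675  0.6531 -0.2296] 21.6833
[(1, [67, 62, 61]), (2, [34, 35, 33]), (5, [48, 47, 44]), (31, [151, 144, 141]), (32, [217, 209, 206]), (33, [236, 228, 225]), (37, [214, 205, 202]), (38, [185, 178, 175]), (40, [201, 198, 194]), (41, [208, 206, 201]), (55, [211, 192, 187]), (56, [214, 146, 104]), (57, [215, 127, 64]), (59, [205, 173, 161]), (60, [210, 206, 202]), (66, [215, 218, 212]), (67, [238, 243, 237]), (69, [219, 225, 219]), (70, [192, 200, 203]), (210, [216, 221, 215]), (211, [245, 250, 244]), (213, [238, 241, 235]), (214, [218, 216, 211]), (220, [211, 198, 196]), (221, [211, 148, 120]), (222, [225, 131, 38]), (224, [221, 131, 59]), (225, [216, 178, 167]), (226, [210, 199, 195]), (227, [201, 199, 196]), (228, [181, 179, 175]), (229, [173, 170, 166]), (235, [155, 152, 148]), (236, [135, 133, 129]), (244, [156, 154, 150]), (247, [136, 134, 130]), (251, [122, 119, 116]), (269, [126, 128, 132]), (270, [84, 117, 133]), (271, [50, 112, 137]), (275, [92, 118, 134]), (276, [133, 129, 132]), (277, [145, 137, 134]), (286, [141, 133, 132]), (287, [99, 95, 92]), (288, [77, 74, 70]), (297, [100, 94, 89]), (298, [135, 128, 123])]
0 {(0, -0.04, 0.042): np.float64(36.5), (0, -0.004, 0.042): np.float64(63.1), (0, 0, 0.042): np.float64(66.1), (0, 0, 0.04): np.float64(67.4), (0, 0.16, 0.04): np.float64(207.5), (0, 0.16, 0.042): np.float64(207.0)}
0.0037 {(0, -0.04, 0.042): np.float64(39.2), (0, -0.004, 0.042): np.float64(65.9), (0, 0, 0.042): np.float64(68.9), (0, 0, 0.04): np.float64(70.2), (0, 0.16, 0.04): np.float64(211.3), (0, 0.16, 0.042): np.float64(210.8)}
diff bars b,c, cup, bottle_1: [np.float64(6.4), np.float64(1.9), np.float64(2.7), np.float64(2.7)]
```

```bash
python3 -c "
from station import *
print(close_job())"
```

```text
the job is handed in; nothing more can be done
None
```

The light prism (about 0.40 kg, the rack's cradle-side bar and the only one I lifted) is lying at 30° in both saddles, held against the fixed transducer by the spring. The other two prisms and the bystanders were not touched, and the job was handed in at about 22 s.

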